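Set the plating supply: screw switch, then range dial

ROBOT

A 6-joint arm with a two-finger parallel gripper is mounted at the origin on the work surface. World frame = base frame: x ahead of the robot, y to its left, z up, the work surface at z = 0. Lengths are in m, angles in rad, forces in N, time in s.
With the tool pointing down it reaches from about 0.25 to 0.775 m from the base axis. Payload 8.9 kg.
Tool frame: the origin (TCP) lies at the very end of the fingers, on their centre line; the grasp point (between the pads) lies 19 mm behind it; z points along the fingers, y is the line along which they close (so a half turn about z gives the same grasp; the last joint's range is limited). The gripper opens to 85 mm and grips with 20 to 120 N. Pads are 22 mm wide; open, the fingers measure 114 mm over their backs; the gripper's body (76 mm by 85 mm) begins 54 mm behind the grasp point. The pads swing forward as they close: fully open they stand 13 mm farther back than shut.
Start: joints at [0.977, 0.291, -0.153, 1.127, 0, 1.431], TCP at [0.231, 0.472, 0.231] pointing down, gripper open.
Joint ranges: [-2.52, 2.52], [-0.91, 1.74], [-1.3, 1.37], [-1.96, 2.02], [-1.52, 1.47], [-3.14, 3.14]. Speed limits (rad/s): [2.22, 2.22, 2.79, 3.14, 3.14, 3.14].

INTERFACE

Orientations are given as a unit quaternion [w, x, y, z].
In Python, from cell import env gives the robot as it stands.
- The arm moves only by the tool move_arm, never from a script. Its arguments are lists of equal length, an entry for each row: "slide": the shift along the tool's x, y, z in m, a list of three; "angular": the turn, a rotation vector about the tool's x, y, z in rad, a list of three; "hand": the closure, from 0 (fully open) to 1 (shut). In form: {"slide": [[x, y, z], ...], "angular": [[ax, ay, az], ...], "hand": [hand, ...]}. A call has 1 to 8 rows; each row shifts and turns the commanded pose from where the row before left it, along the tool's axes as they then stand; what a row does not reach is not made up. A row lasts 1/10 s, in which the tool goes at most 50 mm and 8.59 degrees, less where a joint would pass 70% of its speed; a pose out of reach is approached as far as the arm can. A call is refused whole if a number of a shift passes 0.05 or a number of a turn 0.15, either way. A call with a gripper value outside its range is refused whole. The fingers move at their own pace and stop on an object; "newtons" is the grip in N (left out, the last holds). Time passes only in rows, so rows that do not move let the fingers close. It gives the time, the measured TCP pose, the force, the opening and the grip force at its end, in the units of the state.
- env.read_state(): the state, without advancing time (a new reading comes with each control period).
- env.camera(name): name is "scene" or "top"; returns a dict with "frame" (400x640x3 uint8, red, green, blue), "fovy" (degrees; the focal length in pixels is half the picture's height over the tangent of half this angle, whatever the lens; pixels are square), "cx", "cy" (the principal point, pixels), "world_from_camera" (4x4, takes a point from camera to world coordinates). Camera axes: x right, y down, z forward; pixel columns grow to the right and rows downward; lengths in m; the calibration is good to about 2 mm. A picture is of the moment at which its call begins. There is no depth.
- env.sign_off(): hands the job in; it is judged then, once.
The state is a dict: "clock": time; "joints": joint angles; "qd": joint speeds; "effort": joint torques, N m; "ee_pos": TCP position; "orientation": TCP orientation; "ft_force": force on the tool from outside, world axes, zero at the start; "ft_torque": the same for the moment, N m; "opening": finger opening in m; "grip_force": force on a finger pad.
Only numpy, scipy, OpenCV 4.12 (cv2) and the standard library are available. Lean on these libraries where they do the work, as an engineer would, in place of code of your own. Each camera call takes 0.05 s, during which the arm holds its last target. There are 200 camera calls.

TASK

Change over the jeweller's plating supply: take the flat screwdriver (oblong handle) from the wooden stand and with it turn the slotted mode switch a quarter turn clockwise until it clicks across, then put the screwdriver back upright in its hole in the stand, fully down. After that turn the range dial click by click until its pointer rests at the long tick, the third of the four. Leave everything else on the bench where it is.

Things in the scene. Friction and masses are not known exactly. Their poses are not given: they have to be found in the camera images.
- unit: Plating supply: grey fixed box 160 (x) x 260 (y) x 70 mm high with a flat grey metal top at z = 70 mm; origin at the centre of its underside, its x points from the front (vents, terminals) to the back, z up. Looking along its x, the slotted switch is on the right half of the top and the dial on the left half.
- mode_slot (a point): Slotted mode switch: steel disc 34 mm across, 8 mm proud of the panel, inside a fixed dark steel collar 49 mm across of the same height, at (-12, -65) mm on the unit. This point is the centre of the slot at the disc's top face (78 mm above the bench) and turns with the disc; its x axis runs along the slot, z up. The slot is a closed pocket 18 mm long, 5 mm wide and 8 mm deep, plumb-sided.
- mode (a joint): Angle of the mode switch, rad, growing clockwise seen from above: 0 = slot along the unit's x (start), 1.571 = slot across, along the unit's y. End stops at both, and a spring detent: it snaps to the nearer end, changing over at half way (0.785); peak torque about 0.045 N m.
- dial_grip (a point): Range dial: black disc 44 mm across with a bar grip 40 x 14 mm, at (-12, 60) mm on the unit. This point: on its axis, 102 mm above the bench; the bar's flat sides reach from 18 mm below it to 10 mm above. x axis: along the bar to its pointed end (white line); z up. Four ticks on the panel around its far side; the third, counted clockwise, is much longer and broader.
- dial (a joint): Angle of the range dial, rad, growing clockwise seen from above. Four detent positions at 0, 0.628, 1.257 and 1.885 (36 degrees a click), one for each tick; 1.257 is the long third tick. It starts at the first or second (rarely hung between them). It snaps to the nearest position when released; torque about 0.06 N m; end stops at 0 and 1.885.
- screwdriver: Flat screwdriver, 152 mm long, about 130 g, standing blade down in the stand. Origin: middle of the blade tip; z up the shaft, x along the blade's width, y its thickness. Blade: lowest 4 mm 12 x 2 mm, then 14 x 3 mm up to 12 mm. Shaft 8 mm thick; round brass ferrule 28 mm across from 75 to 80 mm; oblong dark wooden handle from 80 to 152 mm, 26 mm along x, 16 mm along y, flat sides.
- stand: Wooden tool block, fixed, 70 (x) x 130 (y) x 85 mm high; origin at the centre of its underside. Two upright round holes 20 mm across, 80 mm deep, at y = -33 and y = +33 mm (x = 0). The screwdriver stands in one (either), resting on its ferrule on the top face with its tip 10 mm above the bench; the graver stands in the other.
- graver: Graver (bystander): round mushroom handle of dark wood 32 mm across, standing in the stand's other hole, handle top 139 mm above the bench; origin at the lower end of its shank.
- bangle: Brass ring 48 mm across, 10 mm high (bystander), lying on the unit's top towards the back; origin at the centre of its underside.
- tweezers: Steel tweezers (bystander), 165 mm long, 12 mm high, lying on the bench near the robot; origin at the middle underneath.
- cup: Plastic cup (bystander), 72 mm across, 85 mm high, beyond the unit; origin at the centre of its underside.
- jar: Glass jar (bystander), 80 mm across, 95 mm high; origin at the centre of its underside.
- spraycan: Spray can (bystander), 66 mm across, 190 mm high; origin at the centre of its underside.
- torch: Small gas torch (bystander), 56 mm across, 125 mm high; origin at the centre of its underside.
- solder_block: White ceramic block (bystander), 100 x 65 x 30 mm; origin at the centre of its underside.

How it is judged:
By the outcome, as a careful person would: the job done as asked, in the order asked, and still so for the second after the job is handed in, with the robot touching nothing.
It also fails if it takes over 64 s, if anything falls off the work surface, if the arm or the gripper's body presses on something with over 40 N, if the wrist force passes 120 N, or if a joint passes its speed limit or range.

## Working session

There is one attempt and no reset: what is moved stays moved. The work goes in short steps, Python scripts to look and compute and a tool call to move; the robot and the scene stay as the last step left them, time stands still between calls to the robot, and variables do not carry over. Pictures are saved under pics/ and viewed, at most 10 in all, crops included, and the job is handed in when it is done.

Besides the shell and the picture viewer there is one more tool, called after "Emit:" as name(argument=value, ...), one argument or row to a line, values as JSON. move_arm: Moves the arm, as the interface text tells. Its arguments: {"type":"object","properties":{"slide":{"type":"array"},"angular":{"type":"array"},"hand":{"type":"array"},"newtons":{"type":"number"}},"required":["slide","angular","hand"]}

```bash
ls; mkdir -p pics; python3 - <<'E'
from cell import env
import cv2,json
print(env.read_state())
for n in("scene","top"):
    c=env.camera(n); print(n,c["fovy"],c["cx"],c["cy"],c["world_from_camera"].round(4).tolist() if hasattr(c["world_from_camera"],'round') else c["world_from_camera"])
    cv2.imwrite(f"pics/{n}0.png",c["frame"][:,:,::-1])
E
```

```text
pics
{'clock': 0.0, 'joints': array([ 9.76693440e-01,  2.91260795e-01, -1.54112946e-01,  1.12669924e+00,
       -2.07837930e-06,  1.43150409e+00]), 'qd': array([-0.00073055,  0.00061083,  0.00112504, -0.00037059,  0.00010975,
       -0.00028088]), 'effort': array([ 1.37173283e-03, -5.37138283e+01,  3.31375945e+01,  1.56683230e-02,
       -1.16304609e-04,  8.44979713e-07]), 'ee_pos': array([0.23037879, 0.47127396, 0.23074742]), 'orientation': array([-2.27891824e-04,  2.25450364e-01,  9.74254446e-01, -5.96260481e-04]), 'ft_force': array([0.27959055, 0.30380168, 0.51274749]), 'ft_torque': array([ 0.02643588,  0.04612438, -0.0096351 ]), 'grip_force': 0.0, 'opening': 0.08549518550108483}
scene 56.37354016008671 321.6292122225316 196.41335927970383 [[0.8681, 0.3899, -0.3071, 0.8375], [0.4963, -0.6872, 0.5305, -0.5555], [-0.0042, -0.613, -0.7901, 0.8753], [0.0, 0.0, 0.0, 1.0]]
top 53.627034288947044 325.8255542402107 198.31367924650704 [[0.0141, -0.9801, 0.198, 0.3193], [-0.9998, -0.0111, 0.0158, -0.0067], [-0.0133, -0.1982, -0.9801, 1.2157], [0.0, 0.0, 0.0, 1.0]]
```

View pics/scene0.png

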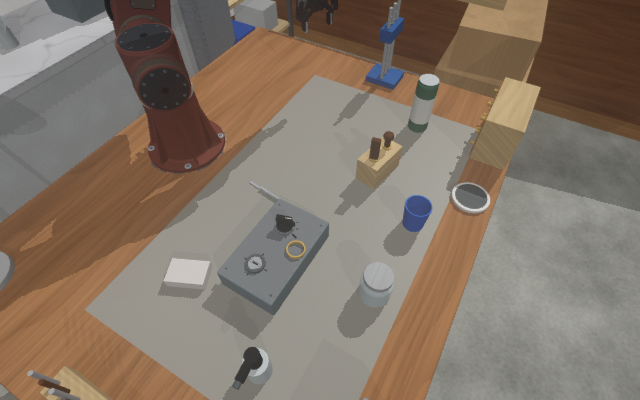

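View pics/top0.png

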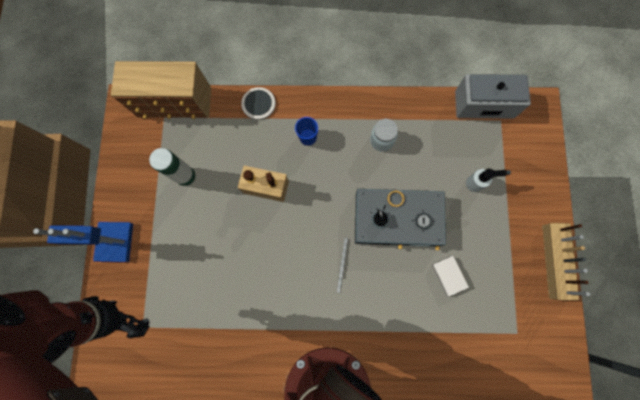

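The scene view shows the stand at about (378,160), with the screwdriver handle at (375,148). The unit is at (275,255), with the dial at (285,222) and the slot at (255,263). In the top view the stand is at (262,183), the screwdriver at (270,179), the graver at (248,175), the unit at (400,217), the dial at (380,217) and the slot at (424,221).

```bash
cat > h.py <<'E'
import numpy as np,cv2
from cell import env
def rays(c,uv):
    f=200/np.tan(np.radians(c["fovy"])/2); T=np.array(c["world_from_camera"])
    uv=np.atleast_2d(np.asarray(uv,float))
    d=np.c_[(uv[:,0]-c["cx"])/f,(uv[:,1]-c["cy"])/f,np.ones(len(uv))]@T[:3,:3].T
    return T[:3,3],d
def onz(c,uv,z):
    o,d=rays(c,uv); return o+d*((z-o[2])/d[:,2])[:,None]
def proj(c,p):
    f=200/np.tan(np.radians(c["fovy"])/2); T=np.linalg.inv(np.array(c["world_from_camera"]))
    q=np.atleast_2d(p)@T[:3,:3].T+T[:3,3]
    return np.c_[q[:,0]/q[:,2]*f+c["cx"],q[:,1]/q[:,2]*f+c["cy"]]
E
python3 - <<'E'
from h import *
T=env.camera("top");S=env.camera("scene")
def cr(c,x,y,w,h,s): return cv2.resize(np.ascontiguousarray(c["frame"][y:y+h,x:x+w,::-1]),None,fx=s,fy=s,interpolation=cv2.INTER_CUBIC)
a=np.hstack([cr(T,345,180,110,75,4),cr(T,230,155,70,75,4)])
b=np.hstack([cr(S,215,190,120,120,3.0),cr(S,340,120,80,120,3.0)]) if False else np.hstack([cr(S,215,195,120,120,2.5),cr(S,350,120,60,120,2.5)])
w=max(a.shape[1],b.shape[1]); im=np.zeros((a.shape[0]+b.shape[0],w,3),np.uint8)
im[:a.shape[0],:a.shape[1]]=a; im[a.shape[0]:,:b.shape[1]]=b
print(im.shape); cv2.imwrite("pics/c1.png",im)
E
```

```text
(600, 720, 3)
```

View pics/c1.png

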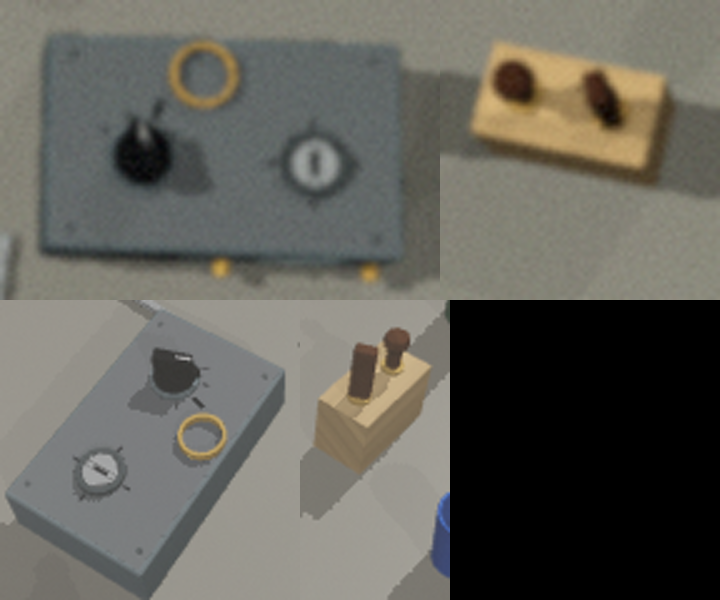

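The crop shows the unit's four panel screws at crop pixels (72,53), (375,62), (70,228) and (375,238). The slot disc is at (316,163), the dial at (143,155) with its pointer up, and the long tick at (158,108). The screwdriver is the oblong handle in the stand's right hole, at crop (602,97).

```bash
cat > m1.py <<'E'
from h import *
T=env.camera("top");S=env.camera("scene")
def dark(c,u,v,r=3):
    g=cv2.GaussianBlur(cv2.cvtColor(c["frame"],cv2.COLOR_RGB2GRAY),(0,0),.7).astype(float)
    u0,v0=int(round(u)),int(round(v)); p=g[v0-r:v0+r+1,u0-r:u0+r+1]; w=np.clip(np.percentile(p,60)-p-2,0,None)
    yy,xx=np.mgrid[v0-r:v0+r+1,u0-r:u0+r+1]; return (w*xx).sum()/w.sum(),(w*yy).sum()/w.sum()
def blob(c,mask,near,name):
    n,l,st,ce=cv2.connectedComponentsWithStats(mask.astype(np.uint8))
    i=1+np.argmin(np.linalg.norm(ce[1:]-near,axis=1)+1e3*(st[1:,4]<15)); print(name,'area',st[i,4],'c',ce[i].round(1)); return l==i,ce[i]
for c,n,sc in((T,"top",[(345+x/4-.4,180+y/4-.4) for x,y in((72,53),(375,62),(70,228),(375,238))]),
   (S,"scene",[(215+x/2.5-.3,195+(y-300)/2.5-.3) for x,y in((160,324),(265,377),(28,484),(139,551))])):
    s=np.array([dark(c,*q) for q in sc]); P=onz(c,s,.07)
    print(n,s.round(1).tolist(),P.round(4).tolist(),'ctr',P.mean(0).round(4))
    if n=="scene": P=P[[1,3,0,2]]
    e=(P[1]-P[0]+P[3]-P[2]);f=P[0]-P[2]+P[1]-P[3]
    print('yaw from -y edge',np.arctan2(-e[0]*-1,-e[1]).round(4),'from x edge',np.arctan2(f[1],f[0]).round(4),'lens',np.linalg.norm(e)/2,np.linalg.norm(f)/2)
    h=cv2.cvtColor(c["frame"],cv2.COLOR_RGB2HSV).astype(int);r=c["frame"].astype(int)
    near=(423.5,220.5) if n=="top" else (254.5,262.5)
    m,ce=blob(c,(r.min(2)>135)&(h[...,1]<20),near,'disc'); print(' slot disc',onz(c,ce,.078).round(4))
    # stand
    box=(225,150,305,215) if n=="top" else (350,120,412,200)
    b=np.zeros(r.shape[:2],bool); b[box[1]:box[3],box[0]:box[2]]=1
    near=(270,179) if n=="top" else (375,148)
    m,ce=blob(c,b&(r.sum(2)<190)&(r[...,0]>r[...,2]+4),near,'handle')
    rect=cv2.minAreaRect(np.argwhere(m)[:,::-1].astype(np.float32)); print(rect,cv2.boxPoints(rect).round(1).tolist())
    near=(248,175) if n=="top" else (389,138)
    blob(c,b&(r.sum(2)<190)&(r[...,0]>r[...,2]+4),near,'graver')
    m=b&(h[...,1]>70)&(h[...,2]>(150))
    pts=np.argwhere(m)[:,::-1]; print('stand top area',m.sum(),cv2.boxPoints(cv2.minAreaRect(pts.astype(np.float32))).round(1).tolist(), onz(c,cv2.boxPoints(cv2.minAreaRect(pts.astype(np.float32))),.085).round(3).tolist())
E
python3 m1.py
```

```text
top [[363.1, 192.8], [438.1, 195.3], [362.0, 237.7], [438.9, 239.3]] [[0.5686, -0.0983, 0.07], [0.5636, -0.319, 0.07], [0.4358, -0.0944, 0.07], [0.4341, -0.3159, 0.07]] ctr [ 0.5005 -0.2069  0.07  ]
yaw from -y edge -0.0149 from x edge -0.0266 lens 0.22111977671751828 0.1312116664325694
disc area 22 c [426.5 220.8]
 slot disc [[ 0.4863 -0.2804  0.078 ]]
handle area 75 c [270.6 180.1]
((270.38458251953125, 180.07691955566406), (13.867505073547363, 6.1017022132873535), 56.30992889404297) [[264.0, 176.0], [269.1000061035156, 172.60000610351562], [276.79998779296875, 184.1999969482422], [271.70001220703125, 187.5]]
graver area 70 c [248.5 175.4]
stand top area 741 [[237.39999389648438, 187.5], [242.3000030517578, 164.39999389648438], [285.70001220703125, 173.60000610351562], [280.8999938964844, 196.6999969482422]] [[0.577, 0.272, 0.085], [0.648, 0.262, 0.085], [0.621, 0.131, 0.085], [0.551, 0.143, 0.085]]
scene [[278.2, 203.6], [320.9, 225.7], [225.6, 268.1], [270.3, 295.0]] [[0.435, -0.0936, 0.07], [0.5703, -0.0984, 0.07], [0.4328, -0.315, 0.07], [0.5637, -0.3178, 0.07]] ctr [ 0.5005 -0.2062  0.07  ]
yaw from -y edge -0.0198 from x edge -0.0288 lens 0.22041421631438662 0.1331466904061901
disc area 115 c [254.5 262.6]
 slot disc [[ 0.4876 -0.272   0.078 ]]
handle area 2 c [386.5 141. ]
((386.5, 141.0), (1.0, 0.0), 180.0) [[387.0, 141.0], [387.0, 141.0], [386.0, 141.0], [386.0, 141.0]]
graver area 2 c [386.5 141. ]
stand top area 512 [[357.8999938964844, 159.10000610351562], [381.6000061035156, 130.0], [431.6000061035156, 170.6999969482422], [407.8999938964844, 199.8000030517578]] [[0.554, 0.146, 0.085], [0.563, 0.294, 0.085], [0.755, 0.209, 0.085], [0.735, 0.079, 0.085]]
```

```bash
cat > m2.py <<'E'
from h import *
T=env.camera("top");S=env.camera("scene")
axis=np.array([.593,.170])
for c,box in((T,(258,166,284,194)),(S,(362,128,385,163))):
    r=c["frame"].astype(int); m=np.zeros(r.shape[:2],bool); x0,y0,x1,y1=box
    m[y0:y1,x0:x1]=(r.sum(2)<290)[y0:y1,x0:x1]&(r[...,0]>=r[...,2])[y0:y1,x0:x1]
    n,l,st,ce=cv2.connectedComponentsWithStats(m.astype(np.uint8)); i=1+st[1:,4].argmax(); p=np.argwhere(l==i)[:,::-1]
    a,b=proj(c,[[*axis,.090],[*axis,.162]]); d=(b-a)/np.linalg.norm(b-a); nn=np.array([-d[1],d[0]])
    s=(p-a)@nn; t=(p-a)@d; L=np.linalg.norm(b-a); 
    wid=np.median([np.ptp(s[(t>k-.5)&(t<=k+.5)])+1 for k in np.arange(L*.35,L*.75)]) 
    mm=np.linalg.norm(proj(c,[[*axis,.126]])-proj(c,[[axis[0]+.01,axis[1],.126]])) 
    C=np.array(c["world_from_camera"])[:3,3]; v=axis-C[:2]; v/=np.linalg.norm(v); dist=np.linalg.norm(np.r_[axis,.126]-C)
    f=200/np.tan(np.radians(c["fovy"])/2)
    off=np.median(s)*dist/f
    print('n',len(p),'len',L.round(1),'t',t.min().round(1),t.max().round(1),'width mm',(wid*dist/f*1000).round(1),'area width',(len(p)),'offset mm',(off*1000).round(1),'view az',np.degrees(np.arctan2(v[1],v[0])).round(1))
c=S; g=c["frame"].astype(int).sum(2)
sub=g[205:240,270:305]
w=np.argwhere(sub>450)[:,::-1]
m=np.zeros(g.shape,np.uint8); m[208:235,272:300]=(g[208:235,272:300]<200)
p=np.argwhere(m)[:,::-1]; print('dark dial n',len(p),p.min(0),p.max(0),p.mean(0))
print(g[214:222,274:296])
u=np.array([[215+x/2.5-.3,195+(y-300)/2.5-.3] for x,y in((175,357),(192,361))]); P=onz(c,u,.112); print('line',P.round(4).tolist())
t=onz(c,[[215+198/2.5-.3,195+103/2.5-.3]],.07); print('tick scene',t, 'top',onz(T,[[345+158/4-.4,180+108/4-.4]],.07),'ptr top',onz(T,[[345+142/4-.4,180+128/4-.4]],.112))
E
python3 m2.py
```

```text
n 111 len 7.3 t -5.1 10.5 width mm 22.1 area width 111 offset mm 0.1 view az 32.9
n 194 len 18.5 t -1.4 19.7 width mm 26.0 area width 194 offset mm -1.7 view az 108.6
dark dial n 224 [276 215] [294 231] [283.89732143 223.41964286]
[[368 366 311 229 255 299 303 349 356 360 359 363 367 377 376 378 379 380
  380 380 377 381]
 [369 364 237 185 182 183 181 184 211 252 301 301 350 356 367 371 374 378
  379 376 380 377]
 [366 362 224 182 181 181 184 179 178 183 184 214 199 224 221 306 313 359
  378 377 377 380]
 [365 309 206 179 183 181 187 184 180 182 181 394 316 314 264 257 258 204
  362 379 376 376]
 [365 276 188 180 181 180 181 182 183 176 180 275 343 457 512 518 521 335
  364 379 378 378]
 [365 274 184 174 168 170 169 173 180 180 180 181 186 184 181 182 272 224
  303 371 376 377]
 [365 322 194 168 167 165 168 168 171 168 167 167 171 176 179 178 179 172
  245 360 375 378]
 [365 363 216 168 171 169 170 169 167 173 162 169 169 164 173 168 173 172
  182 257 358 373]]
line [[0.494, -0.1456, 0.112], [0.5113, -0.1413, 0.112]]
tick scene [[ 0.52623946 -0.15881011  0.07      ]] top [[ 0.52796568 -0.15967008  0.07      ]] ptr top [[ 0.50585078 -0.14258248  0.112     ]]
```

The hole axis at (0.593, 0.170) agrees in both views, to within 1.7 mm. The handle's long axis is at about 22–25°. The unit centre is (0.5005, -0.2065) with yaw about -0.02, which puts the slot at (0.487, -0.2715). The dial pointer is at about +15°, the second tick, so it needs one click clockwise.

Emit:
move_arm(
  slide=[
    [0,0,0],
    [0,0,0],
    [0,0,0],
    [0,0,0],
    [0,0,0],
    [0,0,0],
    [-0.02,-0.038,0],
    [-0.02,-0.038,0],
  ],
  angular=[
    [0,0,-0.14],
    [0,0,-0.14],
    [0,0,-0.14],
    [0,0,-0.14],
    [0,0,-0.14],
    [0,0,-0.14],
    [0,0,0],
    [0,0,0],
  ],
  hand=[0.45,0.45,0.45,0.45,0.45,0.45,0.45,0.45],
)

```text
clock: 1.2
ee_pos: [0.2964, 0.416, 0.2313]
orientation: [0.0, -0.193, 0.981, 0.0]
ft_force: [0.6, 0.4, 0.4]
opening: 0.0469
grip_force: 0.0
```

Emit:
move_arm(
  slide=[
    [-0.02,-0.038,0],
    [-0.02,-0.038,0],
    [-0.02,-0.038,0],
    [-0.02,-0.038,0],
    [-0.02,-0.038,0],
    [-0.02,-0.038,0],
    [-0.02,-0.038,0],
    [-0.02,-0.038,0],
  ],
  angular=[
    [0,0,0],
    [0,0,0],
    [0,0,0],
    [0,0,0],
    [0,0,0],
    [0,0,0],
    [0,0,0],
    [0,0,0],
  ],
  hand=[0.45,0.45,0.45,0.45,0.45,0.45,0.45,0.45],
)

```text
clock: 2.0
ee_pos: [0.56, 0.1932, 0.2313]
orientation: [0.0, -0.191, 0.982, 0.0]
ft_force: [-0.7, 0.1, -0.7]
opening: 0.0474
grip_force: 0.0
```

```bash
cat >> h.py <<'E'
from scipy.spatial.transform import Rotation as R
def to(x,y,z,az):
    """tool-axis shift to world target, and turn to tool-x azimuth az (deg), tool plumb"""
    s=env.read_state(); w,a,b,c=s["orientation"]; r=R.from_quat([a,b,c,w]); M=r.as_matrix()
    t=np.radians(az); X=np.array([np.cos(t),np.sin(t),0]); G=np.c_[X,np.cross([0,0,-1],X),[0,0,-1]]
    print('clk',s["clock"].__round__(2),'pos',s["ee_pos"].round(4),'az',np.degrees(np.arctan2(M[1,0],M[0,0])).round(1)%360,'open',round(s["opening"],4),'grip',round(s["grip_force"],1),'F',s["ft_force"].round(1),'q6',s["joints"][5].round(2))
    print(' shift tool',(M.T@(np.array([x,y,z])-s["ee_pos"])).round(4),'turn',(r.inv()*R.from_matrix(G)).as_rotvec().round(3))
E
python3 -c "
from h import *
to(.593,.170,.103,204)"
```

```text
clk 2.0 pos [0.56   0.1932 0.2313] az 202.1 open 0.0474 grip 0.0 F [-0.7  0.1 -0.7] q6 -0.18
 shift tool [-0.0219 -0.034   0.1283] turn [ 0.     0.    -0.034]
```

Emit:
move_arm(
  slide=[
    [-0.022,-0.034,0],
    [0,0,0],
    [0,0,0.03],
    [0,0,0.035],
    [0,0,0.035],
    [0,0,0.028],
    [0,0,0],
    [0,0,0],
  ],
  angular=[
    [0,0,-0.034],
    [0,0,0],
    [0,0,0],
    [0,0,0],
    [0,0,0],
    [0,0,0],
    [0,0,0],
    [0,0,0],
  ],
  hand=[0.45,0.45,0.45,0.45,0.45,0.45,0.45,0.45],
)

```text
clock: 2.8
ee_pos: [0.5917, 0.1717, 0.1038]
orientation: [-0.0, -0.208, 0.978, 0.0]
ft_force: [-0.5, 0.7, 0.3]
opening: 0.0471
grip_force: 0.0
```

Emit:
move_arm(
  slide=[
    [0,0,0],
    [0,0,0],
    [0,0,0],
    [0,0,0],
    [0,0,0],
    [0,0,0],
  ],
  angular=[
    [0,0,0],
    [0,0,0],
    [0,0,0],
    [0,0,0],
    [0,0,0],
    [0,0,0],
  ],
  hand=[0.6,0.75,0.9,1,1,1],
  newtons=60,
)

```text
clock: 3.4
ee_pos: [0.5931, 0.1716, 0.105]
orientation: [0.001, -0.208, 0.978, -0.0]
ft_force: [-0.0, 0.2, 7.1]
opening: 0.0156
grip_force: 58.3
```

```bash
python3 -c "
from h import *
to(.593,.170,.22,204)
print(env.read_state()['ft_torque'])
S=env.camera('scene'); cv2.imwrite('pics/g1.png',cv2.resize(S['frame'][60:220,280:480,::-1],None,fx=3,fy=3))"
```

```text
clk 3.4 pos [0.5931 0.1716 0.105 ] az 204.0 open 0.0156 grip 58.3 F [-0.   0.2  7.1] q6 -0.26
 shift tool [ 0.0004 -0.0015 -0.115 ] turn [-0.001  0.003  0.   ]
[-0.05224223  0.15362321  0.02191756]
```

View pics/g1.png

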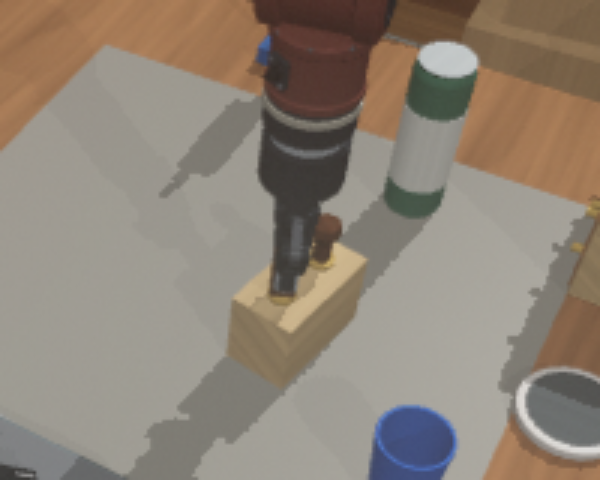

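The grip is on the 16 mm flats (opening 15.6 mm), and the picture shows the fingers around the handle with the graver clear. I'll lift and carry it to the switch.

Emit:
move_arm(
  slide=[
    [0,0,-0.015],
    [0,0,-0.03],
    [0,0,-0.04],
    [0,0,-0.04],
    [0,0,-0.005],
    [0,0,0],
    [0,0,0],
    [0,0,0],
  ],
  angular=[
    [0,0,0],
    [0,0,0],
    [0,0,0],
    [0,0,0],
    [0,0,0.147],
    [0,0,0.147],
    [0,0,0.147],
    [0,0,0],
  ],
  hand=[1,1,1,1,1,1,1,1],
)

```text
clock: 4.25
ee_pos: [0.5918, 0.1714, 0.2337]
orientation: [0.0, 0.012, 1.0, 0.0]
ft_force: [-0.5, 0.3, -1.5]
opening: 0.0153
grip_force: 58.4
```

Emit:
move_arm(
  slide=[
    [0.009,-0.03,0],
    [0.009,-0.04,0],
    [0.009,-0.04,0],
    [0.009,-0.04,0],
    [0.009,-0.04,0],
    [0.009,-0.04,0],
    [0.009,-0.04,0],
    [0.009,-0.04,0],
  ],
  angular=[
    [0,0,0],
    [0,0,0],
    [0,0,0],
    [0,0,0],
    [0,0,0],
    [0,0,0],
    [0,0,0],
    [0,0,0],
  ],
  hand=[1,1,1,1,1,1,1,1],
)

```text
clock: 5.05
ee_pos: [0.5125, -0.1385, 0.2336]
orientation: [0.0, 0.008, 1.0, -0.0]
ft_force: [1.2, 0.4, -1.8]
opening: 0.0151
grip_force: 58.8
```

Emit:
move_arm(
  slide=[
    [0.009,-0.04,0],
    [0.009,-0.04,0],
    [0.005,-0.03,0],
    [0,0,0],
    [0,0,0],
  ],
  angular=[
    [0,0,0],
    [0,0,0],
    [0,0,0],
    [0,0,0],
    [0,0,0],
  ],
  hand=[1,1,1,1,1],
)

```text
clock: 5.55
ee_pos: [0.4875, -0.2467, 0.2333]
orientation: [-0.0, 0.01, 1.0, 0.0]
ft_force: [0.7, -0.2, -1.3]
opening: 0.0153
grip_force: 58.9
```

```bash
python3 -c "
from h import *
to(.4872,-.2715,.195,178.8)
S=env.camera('scene'); cv2.imwrite('pics/g2.png',cv2.resize(S['frame'][130:330,150:350,::-1],None,fx=3,fy=3,interpolation=2))"
```

```text
clk 5.55 pos [ 0.4875 -0.2467  0.2333] az 178.8 open 0.0153 grip 58.9 F [ 0.7 -0.2 -1.3] q6 -0.58
 shift tool [-0.0002 -0.0248  0.0383] turn [ 0.    -0.     0.001]
```

View pics/g2.png

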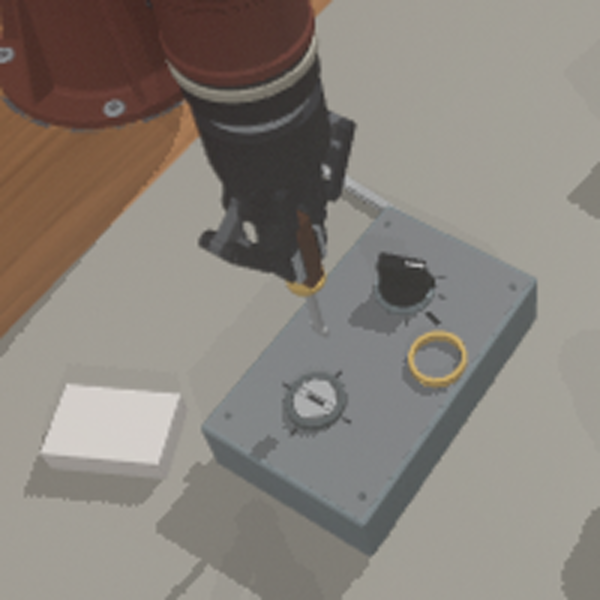

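The tool is held upright, with the blade tip at crop (323,331) and the slot at (316,399). I'll move over the slot and check the tip against its projection.

Emit:
move_arm(
  slide=[
    [0,-0.025,0.015],
    [0,0,0.03],
    [0,0,0],
    [0,0,0],
  ],
  angular=[
    [0,0,0],
    [0,0,0],
    [0,0,0],
    [0,0,0],
  ],
  hand=[1,1,1,1],
)

```text
clock: 6.0
ee_pos: [0.4872, -0.2701, 0.1886]
orientation: [-0.0, 0.01, 1.0, 0.001]
ft_force: [-0.9, -0.4, -1.2]
opening: 0.0153
grip_force: 58.9
```

```bash
python3 -c "
from h import *
to(.4872,-.2715,.167,178.8)
S=env.camera('scene');T=env.camera('top')
p=env.read_state()['ee_pos']
a=proj(S,[[p[0],p[1],p[2]-.095],[p[0],p[1],p[2]-.025],[.4872,-.2715,.078],[.4782,-.2713,.078],[.4962,-.2717,.078]]); print(a.round(1))
im=cv2.resize(S['frame'][210:290,210:300,::-1],None,fx=6,fy=6,interpolation=2)
for q in a: cv2.circle(im,tuple(int(v) for v in (q-[210,210]+.5)*6),3,(0,0,255),1)
cv2.imwrite('pics/g3.png',im)"
```

```text
clk 6.0 pos [ 0.4872 -0.2701  0.1886] az 178.9 open 0.0153 grip 58.9 F [-0.9 -0.4 -1.2] q6 -0.62
 shift tool [-0.     -0.0015  0.0216] turn [ 0.001 -0.001  0.001]
[[253.8 259. ]
 [249.1 243.7]
 [254.5 262.4]
 [251.4 260.6]
 [257.5 264.1]]
```

View pics/g3.png

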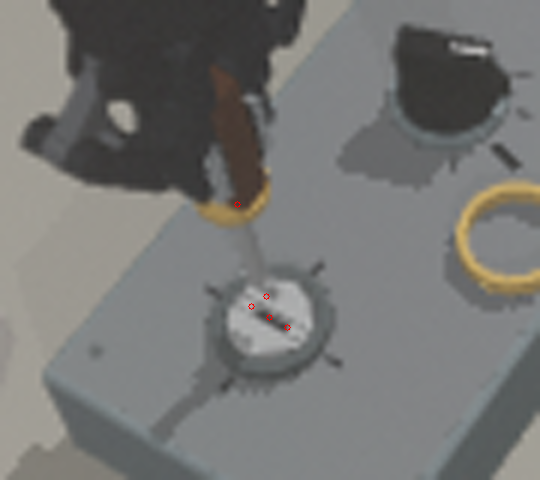

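Emit:
move_arm(
  slide=[
    [0,-0.0015,0.007],
    [0,0,0.003],
    [0,0,0.002],
    [0,0,0.002],
    [0,0,0],
  ],
  angular=[
    [0,0,0],
    [0,0,0],
    [0,0,0],
    [0,0,0],
    [0,0,0],
  ],
  hand=[1,1,1,1,1],
)

```text
clock: 6.6
ee_pos: [0.487, -0.2728, 0.174]
orientation: [-0.0, 0.011, 1.0, 0.0]
ft_force: [0.3, 0.5, -1.6]
opening: 0.0153
grip_force: 58.9
```

```bash
python3 -c "
from h import *
to(.4872,-.2715,.167,178.8)"
```

```text
clk 6.6 pos [ 0.487  -0.2728  0.174 ] az 178.7 open 0.0153 grip 58.9 F [ 0.3  0.5 -1.6] q6 -0.62
 shift tool [-0.0001  0.0013  0.007 ] turn [ 0.    -0.    -0.001]
```

Emit:
move_arm(
  slide=[
    [0,0.001,0],
    [0,0,0.002],
    [0,0,0.002],
    [0,0,0.002],
    [0,0,0],
  ],
  angular=[
    [0,0,0],
    [0,0,0],
    [0,0,0],
    [0,0,0],
    [0,0,0],
  ],
  hand=[1,1,1,1,1],
)

```text
clock: 7.1
ee_pos: [0.487, -0.2718, 0.1679]
orientation: [-0.0, 0.011, 1.0, 0.0]
ft_force: [0.3, 0.0, -2.3]
opening: 0.0154
grip_force: 58.9
```

```bash
python3 -c "
from h import *
to(.4872,-.2715,.167,178.8)"
```

```text
clk 7.1 pos [ 0.487  -0.2718  0.1679] az 178.8 open 0.0154 grip 58.9 F [ 0.3  0.  -2.3] q6 -0.62
 shift tool [-0.0001  0.0003  0.0009] turn [ 0.    -0.    -0.001]
```

Nothing resists at a tip height of about 73 mm, so the blade is in the slot. Next I'll turn it clockwise.

Emit:
move_arm(
  slide=[
    [0,0,0.0015],
    [0,0,0],
    [0,0,0],
    [0,0,0],
    [0,0,0],
    [0,0,0],
  ],
  angular=[
    [0,0,0],
    [0,0,0.08],
    [0,0,0.1],
    [0,0,0.1],
    [0,0,0.1],
    [0,0,0],
  ],
  hand=[1,1,1,1,1,1],
)

```text
clock: 7.7
ee_pos: [0.4871, -0.2721, 0.1667]
orientation: [-0.0, 0.2, 0.98, -0.0]
ft_force: [-1.3, -1.1, -2.0]
opening: 0.0153
grip_force: 59.0
```

```bash
python3 -c "
from h import *
to(.4872,-.2715,.167,88.8)
print(env.read_state()['ft_torque'])"
```

```text
clk 7.7 pos [ 0.4871 -0.2721  0.1667] az 156.9 open 0.0153 grip 59.0 F [-1.3 -1.1 -2. ] q6 -0.24
 shift tool [ 0.0001  0.0006 -0.0003] turn [-1.000e-03  0.000e+00  1.189e+00]
[-0.35207751  0.27191926  0.09960786]
```

Emit:
move_arm(
  slide=[
    [0,0,0],
    [0,0,0],
    [0,0,0],
    [0,0,0],
    [0,0,0],
    [0,0,0],
    [0,0,0],
    [0,0,0],
  ],
  angular=[
    [0,0,0.12],
    [0,0,0.12],
    [0,0,0.12],
    [0,0,0.12],
    [0,0,0.12],
    [0,0,0.12],
    [0,0,0.12],
    [0,0,0],
  ],
  hand=[1,1,1,1,1,1,1,1],
)

```text
clock: 8.5
ee_pos: [0.4873, -0.2719, 0.1668]
orientation: [0.0, 0.581, 0.814, 0.0]
ft_force: [-0.3, 0.2, -0.6]
opening: 0.0155
grip_force: 59.1
```

Emit:
move_arm(
  slide=[
    [0,0,0],
    [0,0,0],
    [0,0,0],
    [0,0,0],
    [0,0,0],
  ],
  angular=[
    [0,0,0.12],
    [0,0,0.12],
    [0,0,0.11],
    [0,0,0],
    [0,0,0],
  ],
  hand=[1,1,1,1,1],
)

```text
clock: 9.0
ee_pos: [0.4872, -0.2719, 0.1668]
orientation: [0.0, 0.712, 0.702, 0.0]
ft_force: [0.9, -0.7, -1.2]
opening: 0.0154
grip_force: 59.0
```

```bash
python3 -c "
from h import *
to(.4872,-.2715,.167,88.8)
print(env.read_state()['ft_torque'])"
```

```text
clk 9.0 pos [ 0.4872 -0.2719  0.1668] az 89.2 open 0.0154 grip 59.0 F [ 0.9 -0.7 -1.2] q6 0.95
 shift tool [ 0.0004 -0.     -0.0002] turn [0.    0.    0.006]
[ 0.00566528 -0.01283789  0.00384582]
```

Emit:
move_arm(
  slide=[
    [0,0,-0.01],
    [0,0,-0.02],
    [0,0,-0.038],
    [0.035,0.009,0],
    [0.04,0.009,0],
    [0.04,0.009,0],
    [0.04,0.009,0],
    [0.04,0.009,0],
  ],
  angular=[
    [0,0,0],
    [0,0,0],
    [0,0,0],
    [0,0,0],
    [0,0,0],
    [0,0,0],
    [0,0,0],
    [0,0,0],
  ],
  hand=[1,1,1,1,1,1,1,1],
)

```text
clock: 9.8
ee_pos: [0.5367, -0.0764, 0.2358]
orientation: [0.0, 0.713, 0.701, 0.0]
ft_force: [0.7, -1.0, -1.8]
opening: 0.0152
grip_force: 59.1
```

Emit:
move_arm(
  slide=[
    [0.04,0.009,0],
    [0.04,0.009,0],
    [0.04,0.009,0],
    [0.04,0.009,0],
    [0.04,0.009,0],
    [0.04,0.009,0],
    [0,0,0],
    [0,0,0],
  ],
  angular=[
    [0,0,0],
    [0,0,0],
    [0,0,0],
    [0,0,0],
    [0,0,0],
    [0,0,0],
    [0,0,0],
    [0,0,0],
  ],
  hand=[1,1,1,1,1,1,1,1],
)

```text
clock: 10.6
ee_pos: [0.5953, 0.1618, 0.2351]
orientation: [0.0, 0.713, 0.701, -0.0]
ft_force: [-0.4, -0.7, -1.0]
opening: 0.0154
grip_force: 59.1
```

```bash
python3 -c "
from h import *
to(.593,.171,.205,88.8)
S=env.camera('scene')
p=env.read_state()['ee_pos']
a=proj(S,[[p[0],p[1],p[2]-.095],[p[0],p[1],p[2]-.025],[.593,.171,.085]])
im=S['frame'][:,:,::-1].copy()
b=cv2.resize(im[200:300,210:310],None,fx=4,fy=4,interpolation=2); d=cv2.resize(im[90:190,330:430],None,fx=4,fy=4,interpolation=2)
for q in a: cv2.circle(d,tuple(int(v) for v in (q-[330,90]+.5)*4),3,(0,0,255),1)
cv2.imwrite('pics/g4.png',np.hstack([b,d]))"
```

```text
clk 10.6 pos [0.5953 0.1618 0.2351] az 89.0 open 0.0154 grip 59.1 F [-0.4 -0.7 -1. ] q6 1.73
 shift tool [ 0.0092 -0.0024  0.0301] turn [0.    0.    0.004]
```

View pics/g4.png

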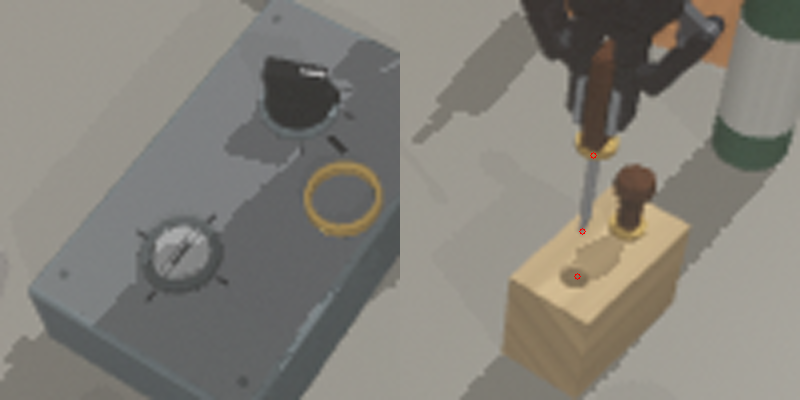

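The switch slot now lies across, and the tip marker (582,231) and hole marker (577,276) match the picture. I'll lower the screwdriver.

Emit:
move_arm(
  slide=[
    [0.009,-0.0025,0],
    [0,0,0],
    [0,0,0.02],
    [0,0,0.03],
    [0,0,0.03],
    [0,0,0.03],
    [0,0,0.016],
    [0,0,0],
  ],
  angular=[
    [0,0,0],
    [0,0,0],
    [0,0,0],
    [0,0,0],
    [0,0,0],
    [0,0,0],
    [0,0,0],
    [0,0,0],
  ],
  hand=[1,1,1,1,1,1,1,1],
)

```text
clock: 11.45
ee_pos: [0.592, 0.1691, 0.1072]
orientation: [-0.001, 0.715, 0.699, -0.001]
ft_force: [-0.0, 0.6, -0.7]
opening: 0.0157
grip_force: 59.1
```

```bash
python3 -c "
from h import *
to(.593,.171,.105,88.8)"
```

```text
clk 11.45 pos [0.592  0.1691 0.1072] az 88.8 open 0.0157 grip 59.1 F [-0.   0.6 -0.7] q6 1.75
 shift tool [0.0019 0.001  0.0022] turn [-0.002  0.001 -0.001]
```

Emit:
move_arm(
  slide=[
    [0.001,0.001,0],
    [0,0,0.001],
    [0,0,0.001],
    [0,0,0.0005],
    [0,0,0],
  ],
  angular=[
    [0,0,0],
    [0,0,0],
    [0,0,0],
    [0,0,0],
    [0,0,0],
  ],
  hand=[1,1,1,1,1],
)

```text
clock: 11.95
ee_pos: [0.5941, 0.1709, 0.1065]
orientation: [0.0, 0.714, 0.7, 0.0]
ft_force: [-0.1, -0.2, -1.0]
opening: 0.0152
grip_force: 59.1
```

Emit:
move_arm(
  slide=[
    [0,0,0],
    [0,0,0],
    [0,0,0],
    [0,0,0],
  ],
  angular=[
    [0,0,0],
    [0,0,0],
    [0,0,0],
    [0,0,0],
  ],
  hand=[0.75,0.6,0.45,0.45],
)

```text
clock: 12.35
ee_pos: [0.5941, 0.1709, 0.1064]
orientation: [0.0, 0.714, 0.7, 0.0]
ft_force: [0.4, -0.3, 0.1]
opening: 0.0468
grip_force: 0.0
```

```bash
python3 -c "
from h import *
to(.593,.171,.235,88.8)"
```

```text
clk 12.35 pos [0.5941 0.1709 0.1064] az 88.8 open 0.0468 grip 0.0 F [ 0.4 -0.3  0.1] q6 1.75
 shift tool [ 1.000e-04 -1.100e-03 -1.286e-01] turn [ 0. -0. -0.]
```

Emit:
move_arm(
  slide=[
    [0,0,-0.01],
    [0,0,-0.03],
    [0,0,-0.04],
    [0,0,-0.04],
    [0,0,-0.01],
    [0,0,0],
    [0,0,0],
    [0,0,0],
  ],
  angular=[
    [0,0,0],
    [0,0,0],
    [0,0,0],
    [0,0,0],
    [0,0,-0.145],
    [0,0,-0.145],
    [0,0,-0.145],
    [0,0,-0.145],
  ],
  hand=[0.45,0.45,0.45,0.45,0.45,0.45,0.45,0.45],
)

```text
clock: 13.15
ee_pos: [0.5941, 0.1709, 0.2374]
orientation: [0.0, 0.482, 0.876, 0.0]
ft_force: [-0.0, 0.1, 0.3]
opening: 0.047
grip_force: 0.0
```

Emit:
move_arm(
  slide=[
    [0,0,0],
    [0,0,0],
    [0,0,0],
    [0,0,0],
    [0,0,0],
    [0,0,0],
    [0,0,0],
    [0,0,0],
  ],
  angular=[
    [0,0,-0.145],
    [0,0,-0.145],
    [0,0,-0.145],
    [0,0,-0.145],
    [0,0,-0.145],
    [0,0,-0.145],
    [0,0,-0.145],
    [0,0,-0.145],
  ],
  hand=[0.45,0.45,0.45,0.45,0.45,0.45,0.45,0.45],
)

```text
clock: 13.95
ee_pos: [0.5941, 0.1709, 0.2372]
orientation: [0.0, -0.077, 0.997, 0.0]
ft_force: [0.5, -0.5, 0.5]
opening: 0.047
grip_force: 0.0
```

Emit:
move_arm(
  slide=[
    [0.014,-0.02,0],
    [0.024,-0.034,0],
    [0.024,-0.034,0],
    [0.024,-0.034,0],
    [0.024,-0.034,0],
    [0.024,-0.034,0],
    [0.024,-0.034,0],
    [0,0,0],
  ],
  angular=[
    [0,0,-0.145],
    [0,0,0],
    [0,0,0],
    [0,0,0],
    [0,0,0],
    [0,0,0],
    [0,0,0],
    [0,0,0],
  ],
  hand=[0.45,0.45,0.45,0.45,0.45,0.45,0.45,0.45],
)

```text
clock: 14.75
ee_pos: [0.5031, -0.0918, 0.2373]
orientation: [0.0, -0.144, 0.99, -0.001]
ft_force: [0.1, -0.1, 1.0]
opening: 0.0472
grip_force: 0.0
```

```bash
python3 -c "
from h import *
to(.4897,-.1463,.089,196.8)
S=env.camera('scene'); im=S['frame'][:,:,::-1]
b=cv2.resize(im[180:280,200:300],None,fx=4,fy=4,interpolation=2); d=cv2.resize(im[90:190,330:430],None,fx=4,fy=4,interpolation=2)
for q in proj(S,[[.4897,-.1463,.112],[.4897,-.1463,.07]]): cv2.circle(b,tuple(int(v) for v in (q-[200,180]+.5)*4),3,(0,0,255),1)
cv2.imwrite('pics/g5.png',np.hstack([b,d]))"
```

```text
clk 14.75 pos [ 0.5031 -0.0918  0.2373] az 196.5 open 0.0472 grip 0.0 F [ 0.1 -0.1  1. ] q6 -0.61
 shift tool [ 0.0284 -0.0482  0.1483] turn [-0.002  0.    -0.005]
```

View pics/g5.png

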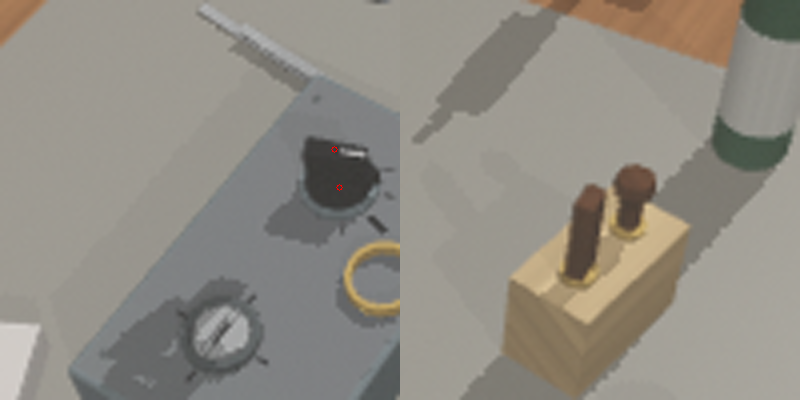

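The screwdriver stands upright, seated on its ferrule, and the dial centre marker matches. Next I'll grip the dial.

Emit:
move_arm(
  slide=[
    [0.014,-0.024,0],
    [0.0144,-0.0242,0],
    [0,0,0.02],
    [0,0,0.035],
    [0,0,0.04],
    [0,0,0.035],
    [0,0,0.017],
    [0,0,0],
  ],
  angular=[
    [0,0,-0.005],
    [0,0,0],
    [0,0,0],
    [0,0,0],
    [0,0,0],
    [0,0,0],
    [0,0,0],
    [0,0,0],
  ],
  hand=[0.45,0.45,0.45,0.45,0.45,0.45,0.45,0.45],
)

```text
clock: 15.6
ee_pos: [0.49, -0.1406, 0.0875]
orientation: [-0.002, -0.149, 0.989, 0.001]
ft_force: [0.1, -0.4, -0.6]
opening: 0.047
grip_force: 0.0
```

Emit:
move_arm(
  slide=[
    [0,0,0],
    [0,0,0],
    [0,0,0],
    [0,0,0],
    [0,0,0],
  ],
  angular=[
    [0,0,0],
    [0,0,0],
    [0,0,0],
    [0,0,0],
    [0,0,0],
  ],
  hand=[0.6,0.7,0.85,1,1],
  newtons=25,
)

```text
clock: 16.1
ee_pos: [0.4935, -0.1455, 0.0912]
orientation: [0.002, -0.148, 0.989, -0.004]
ft_force: [1.8, -12.5, -1.4]
opening: 0.0138
grip_force: 29.3
```

```bash
python3 -c "
from h import *
to(.4897,-.1463,.09,160.8)
print(env.read_state()['ft_torque'])"
```

```text
clk 16.1 pos [ 0.4935 -0.1455  0.0912] az 197.0 open 0.0138 grip 29.3 F [  1.8 -12.5  -1.4] q6 -0.72
 shift tool [0.0038 0.0003 0.0012] turn [-0.007  0.005  0.632]
[-2.45847059 -0.38204816  0.0105835 ]
```

Emit:
move_arm(
  slide=[
    [0.002,-0.0025,0],
    [0.002,-0.0025,0],
    [0,0,0],
    [0,0,0],
  ],
  angular=[
    [0,0,0],
    [0,0,0],
    [0,0,0],
    [0,0,0],
  ],
  hand=[1,1,1,1],
)

```text
clock: 16.5
ee_pos: [0.4933, -0.1461, 0.0913]
orientation: [0.005, -0.15, 0.989, 0.002]
ft_force: [14.5, 14.0, 0.6]
opening: 0.0134
grip_force: 29.3
```

```bash
python3 -c "
from h import *
to(.4897,-.1463,.09,160.8)
print(env.read_state()['ft_torque'])"
```

```text
clk 16.5 pos [ 0.4933 -0.1461  0.0913] az 197.2 open 0.0134 grip 29.3 F [14.5 14.   0.6] q6 -0.74
 shift tool [0.0035 0.0009 0.0013] turn [0.005 0.01  0.635]
[ 3.05991147 -2.90621912 -0.04580598]
```

Emit:
move_arm(
  slide=[
    [0,0.0026,0],
    [0,0,0],
    [0,0,0],
    [0,0,0],
    [0,0,0],
    [0,0,0],
    [0,0,0],
    [0,0,0],
  ],
  angular=[
    [0,0,0],
    [0,0,0],
    [0,0,0],
    [0,0,0],
    [0,0,0],
    [0,0,0],
    [0,0,0],
    [0,0,0],
  ],
  hand=[0.75,0.75,0.75,0.75,1,1,1,1],
)

```text
clock: 17.3
ee_pos: [0.4885, -0.1473, 0.0898]
orientation: [0.0, -0.148, 0.989, -0.001]
ft_force: [0.5, -4.5, 1.4]
opening: 0.0134
grip_force: 29.6
```

```bash
python3 -c "
from h import *
to(.4897,-.1463,.09,160.8)
print(env.read_state()['ft_torque'])"
```

```text
clk 17.3 pos [ 0.4885 -0.1473  0.0898] az 197.0 open 0.0134 grip 29.6 F [ 0.5 -4.5  1.4] q6 -0.73
 shift tool [-0.0014  0.0006 -0.0002] turn [-0.003  0.001  0.632]
[-1.03691137  0.07155192 -0.01315914]
```

Emit:
move_arm(
  slide=[
    [0,0,0],
    [0,0,0],
    [0,0,0],
    [0,0,0],
    [0,0,0],
    [0,0,0],
    [0,0,0],
    [0,0,0],
  ],
  angular=[
    [0,0,0.09],
    [0,0,0.09],
    [0,0,0.09],
    [0,0,0.09],
    [0,0,0.09],
    [0,0,0.09],
    [0,0,0.09],
    [0,0,0],
  ],
  hand=[1,1,1,1,1,1,1,1],
)

```text
clock: 18.1
ee_pos: [0.4886, -0.146, 0.0897]
orientation: [0.001, 0.166, 0.986, -0.0]
ft_force: [1.1, -0.1, 4.6]
opening: 0.0136
grip_force: 30.0
```

```bash
python3 -c "
from h import *
to(.4897,-.1463,.09,160.8)
print(env.read_state()['ft_torque'])"
```

```text
clk 18.1 pos [ 0.4886 -0.146   0.0897] az 160.9 open 0.0136 grip 30.0 F [ 1.1 -0.1  4.6] q6 -0.1
 shift tool [-0.0011  0.0001 -0.0003] turn [0.    0.001 0.002]
[ 0.07050232 -0.22233311 -0.08461739]
```

Release, rise, back away and look.

Emit:
move_arm(
  slide=[
    [0,0,0],
    [0,0,0],
    [0,0,0],
    [0,0,0],
    [0,0,-0.015],
    [0,0,-0.035],
    [0,0,-0.04],
    [0,0,-0.04],
  ],
  angular=[
    [0,0,0],
    [0,0,0],
    [0,0,0],
    [0,0,0],
    [0,0,0],
    [0,0,0],
    [0,0,0],
    [0,0,0],
  ],
  hand=[0.7,0.5,0.45,0.45,0.45,0.45,0.45,0.45],
)

```text
clock: 18.9
ee_pos: [0.4875, -0.1455, 0.2206]
orientation: [-0.0, 0.165, 0.986, 0.0]
ft_force: [1.4, -0.3, -0.8]
opening: 0.047
grip_force: 0.0
```

Emit:
move_arm(
  slide=[
    [0,0.03,0],
    [0,0.04,0],
    [0,0.04,0],
    [0,0.04,0],
    [0,0.02,0],
    [0,0,0],
    [0,0,0],
  ],
  angular=[
    [0,0,0],
    [0,0,0],
    [0,0,0],
    [0,0,0],
    [0,0,0],
    [0,0,0],
    [0,0,0],
  ],
  hand=[0.45,0.45,0.45,0.45,0.45,0.45,0.45],
)

```text
clock: 19.6
ee_pos: [0.5432, 0.015, 0.2191]
orientation: [-0.0, 0.164, 0.986, -0.0]
ft_force: [0.0, -0.9, -1.2]
opening: 0.0472
grip_force: 0.0
```

```bash
python3 -c "
from h import *
to(.4897,-.1463,.09,160.8)
S=env.camera('scene'); im=S['frame'][:,:,::-1]
b=cv2.resize(im[190:320,210:340],None,fx=4.5,fy=4.5,interpolation=2)
for q in proj(S,[[.4897,-.1463,.07],[.5273,-.1593,.07],[.4897,-.1463,.112]]): cv2.circle(b,tuple(int(v) for v in (q-[210,190]+.5)*4.5),3,(0,0,255),1)
cv2.imwrite('pics/g6.png',b)"
```

```text
clk 19.6 pos [0.5432 0.015  0.2191] az 161.1 open 0.0472 grip 0.0 F [ 0.  -0.9 -1.2] q6 0.22
 shift tool [-0.0019 -0.1699  0.1292] turn [-0.    -0.     0.005]
```

View pics/g6.png

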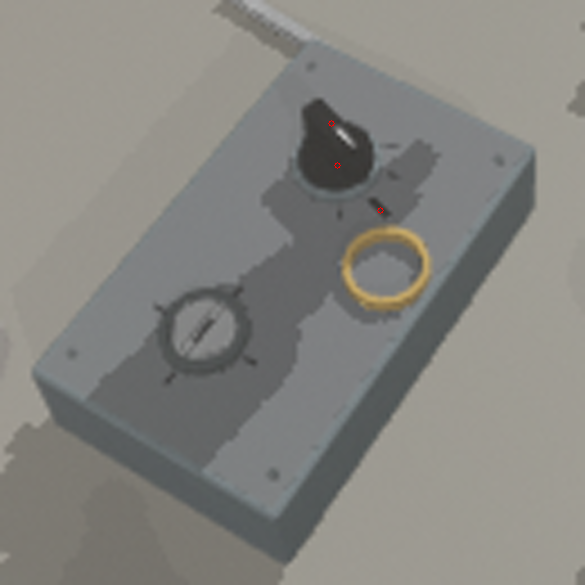

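The dial's white line, (336,128) to (353,147), runs parallel to the line from its centre to the long tick at (381,211). The slot lies across and the bangle hasn't moved.

```bash
python3 -c "
from cell import env
print(env.sign_off())"
```

```text
the job is handed in; nothing more can be done
None
```

The job is handed in after 19.6 s: the mode switch is clicked across, the screwdriver is back upright and seated in its hole, and the dial points at the long third tick. I saw nothing else moved in the pictures; sign-off returned no verdict.

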